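# Take the fresh filter out of the clamshell case

## Task

The lid of the yellow filter case stands ajar: push it up and over backwards past its balance point so that it stays open by itself. Then lift the green respirator filter out of the case and set it down gently, upright with its white cap on top, inside the blue tray; leave the grey filter in its place in the case and the mug and soap bottle where they are.

Things in the scene. Friction and masses are not known exactly. Their poses are not given: they have to be found in the camera images.
- case: yellow clamshell case, fixed, lower half 170 (x) x 270 (y) x 45 mm high, walls 5 mm. Origin: centre of its underside; x points from its front to the hinge, a line along y at x = 85, z = 45 mm. On its dark foam floor, 10 mm above the underside, the green and grey filters stand upright, about 62 mm either side of the middle along y (which side varies); foam ridges beside them are 20 mm high
- case_lid (a joint): lid angle, rad, from its ajar rest at 0, where the lid already slopes up 0.70 rad (40 degrees) from shut, on two rubber buffers; cannot go lower. The lid is a shell 170 x 270 mm, 30 deep, 5 thick, 0.22 kg, on a loose hinge. Balance point about 0.65: let go before it, it falls back to 0; beyond, it falls open to its stop at 1.25 and stays, leaning back
- lid_edge (a point): middle of the lid's lower outer front edge, foremost part of the ajar lid, 170 mm from the hinge line; 155 mm above the counter at the start, 215 mm with the lid upright. A finger standing in front of it and pushing up and towards the hinge swings the lid open
- green_filter: green round respirator filter, loose, about 0.12 kg: body 68 mm in diameter, 28 mm high, with a white band; on top a white cap 40 mm in diameter, 26 mm high, to grip it by (total height 54 mm; cap top 64 mm above the counter while in the case). Origin: centre of its underside, z axis up through the cap
- grey_filter: bystander: the spent filter, same shape and size, dark grey body, white cap; stays in the case
- tray: blue open tray, fixed, 170 x 170 x 18 mm, walls 4 mm, floor 4 mm thick. Origin: centre of its underside; edges along its x and y
- mug: bystander: white mug, 80 mm wide, 90 mm high; origin at the centre of its underside
- soap: bystander: white dish-soap bottle with red cap, 60 mm wide, 170 mm high; origin at the centre of its underside
Things that resemble listed ones, but are neither listed nor needed, are in the scene too. There is more than one size of the tray; the job needs the middle-sized.

How it is judged:
By the outcome, as a careful person would: the job done as asked, in the order asked, and still so for the second after the job is handed in, with the robot touching nothing.
It also fails if it takes over 54 s, if anything falls off the work surface, if the arm or the gripper's body presses on something with over 40 N, if the wrist force passes 120 N, or if a joint passes its speed limit or range.

## Robot

A 6-joint arm with a two-finger parallel gripper is mounted at the origin on the work surface. World frame = base frame: x ahead of the robot, y to its left, z up, the work surface at z = 0. Lengths are in m, angles in degrees, forces in N, time in s.
With the tool pointing down it reaches from about 0.35 to 0.975 m from the base axis. Payload 17.4 kg.
Tool frame: the origin (TCP) lies at the very end of the fingers, on their centre line; the grasp point (between the pads) lies 19 mm behind it; z points along the fingers, y is the line along which they close (so a half turn about z gives the same grasp; the last joint's range is limited). The gripper opens to 85 mm and grips with 20 to 120 N. Pads are 22 mm wide; open, the fingers measure 114 mm over their backs; the gripper's body (76 mm by 85 mm) begins 54 mm behind the grasp point. The pads swing forward as they close: fully open they stand 13 mm farther back than shut.
Start: joints at [-74.702, 6.646, 82.598, -0, 90.757, -2.166], TCP at [0.203, -0.644, 0.231] pointing down, gripper open.
Joint ranges: [-162.19, 162.19], [-47.58, 125.68], [4.15, 143.07], [-65.23, 245.23], [0.69, 171.88], [-170.13, 170.13]. Speed limits (degrees/s): [108.29, 108.29, 127.2, 180, 180, 180].

## Interface

Orientations are given as [roll, pitch, yaw] about the fixed x, y, z axes, in that order (R = Rz(yaw) Ry(pitch) Rx(roll)).
In Python, from workcell import * gives the robot as it stands. The module is installed in compiled form; this text tells all that it offers.
- The arm moves only by the tool carry_out, never from a script. Its argument "plan" is a list of rows, each a list of 3 entries, a list of its own where there are three numbers: the opening, from -1 (shut) to 1 (fully open), then the shift along the tool's x, y, z in cm, then the turn, a rotation vector about the tool's x, y, z in rad. A call has 1 to 5 rows; each row is the pose to reach, as a shift and turn from the pose commanded when the call began, along the tool's axes at that moment; what a row does not reach only later rows make up. A row lasts 1/10 s, in which the tool goes at most 50 mm and 8.59 degrees, less where a joint would pass 70% of its speed; a pose out of reach is approached as far as the arm can. A call with a gripper value outside its range is refused whole. The fingers move at their own pace and stop on an object; the grip force is fixed at half the most. Time passes only in rows, so rows that repeat a pose let the fingers close. It gives the time, the measured TCP pose, the force, the opening and the grip force at its end, in the units of the state.
- state(): the state, without advancing time (a new reading comes with each control period).
- camera(name): name is "scene" or "top"; returns (picture, depth): 480x640x3 uint8, blue, green, red; 480x640 float32, m along the optical axis (not along the pixel's ray), 0 where there is no reading.
- camera_params(name): a dict with "fx", "fy", "cx", "cy" (pixels), "origin" and "rotation" of the camera in the world. Camera axes: x right, y down, z forward; pixel columns grow to the right and rows downward; lengths in m; the calibration is good to about 2 mm. A picture is of the moment at which its call begins. camera_params takes no time and is no camera call.
- job_done(): hands the job in; it is judged then, once.
The state is a dict: "clock": time; "joint_pos": joint angles; "joint_velocities": joint speeds; "tau": joint torques, N m; "position": TCP position; "tool_rot": TCP orientation; "wrist_force": force on the tool from outside, world axes, zero at the start; "wrist_torque": the same for the moment, N m; "width": finger opening in m; "grasp_force": force on a finger pad.
Only numpy, scipy, OpenCV 4.12 (cv2) and the standard library are available. Lean on these libraries where they do the work, as an engineer would, in place of code of your own. Each camera call takes 0.05 s, during which the arm holds its last target. There are 200 camera calls.

## Working session

There is one attempt and no reset: what is moved stays moved. The work goes in short steps, Python scripts to look and compute and a tool call to move; the robot and the scene stay as the last step left them, time stands still between calls to the robot, and variables do not carry over. Pictures are saved under pics/ and viewed, at most 10 in all, crops included, and the job is handed in when it is done.

Besides the shell and the picture viewer there is one more tool, called after "Emit:" as name(argument=value, ...), one argument or row to a line, values as JSON. carry_out: Moves the arm, as the interface text tells. Its arguments: {"type":"object","properties":{"plan":{"type":"array","items":{"type":"array"}}},"required":["plan"]}

```bash
mkdir -p pics; cat > h.py <<'E'
from workcell import *
import numpy as np, cv2
def grab(n):
    im,d=camera(n); np.savez(f'{n}.npz',im=im,d=d); return im,d
def ray(n,u,v):
    p=camera_params(n); R=np.array(p['rotation']); o=np.array(p['origin'])
    return o, R@np.array([(u-p['cx'])/p['fx'],(v-p['cy'])/p['fy'],1.])
def onz(n,u,v,z):
    o,r=ray(n,u,v); return o+r*(z-o[2])/r[2]
def pd(n,u,v,d):
    o,r=ray(n,u,v); return o+r*d
def cloud(n,d):
    p=camera_params(n); v,u=np.mgrid[:480,:640]
    c=np.stack([(u-p['cx'])/p['fx'],(v-p['cy'])/p['fy'],np.ones_like(d)],-1)*d[...,None]
    return c@np.array(p['rotation']).T+np.array(p['origin'])
def tri(a,b):
    (o1,r1),(o2,r2)=ray(*a),ray(*b)
    s=np.linalg.lstsq(np.c_[r1,-r2],o2-o1,rcond=None)[0]
    p,q=o1+s[0]*r1,o2+s[1]*r2
    return (p+q)/2,np.linalg.norm(p-q)
E
python3 - <<'E'
from h import *
for n in('scene','top'):
    im,d=grab(n); cv2.imwrite(f'pics/{n}0.png',im); p=camera_params(n); print(n,p['fx'],np.round(p['origin'],3),np.round(p['rotation'],3).tolist())
s=state(); print(s['clock'],s['position'],s['tool_rot'],s['width'])
E
```

```text
scene 509.7941402040442 [ 0.916 -0.476  1.105] [-148.118, 0.589, 40.219]
top 447.8434445586129 [0.261 0.009 1.432] [-168.515, -0.099, -86.188]
0.1 [ 0.20251597 -0.64372757  0.23061814] [-1.79939507e+02 -3.75464428e-03  1.74623984e+01] 0.08540391595758037
```

View pics/scene0.png

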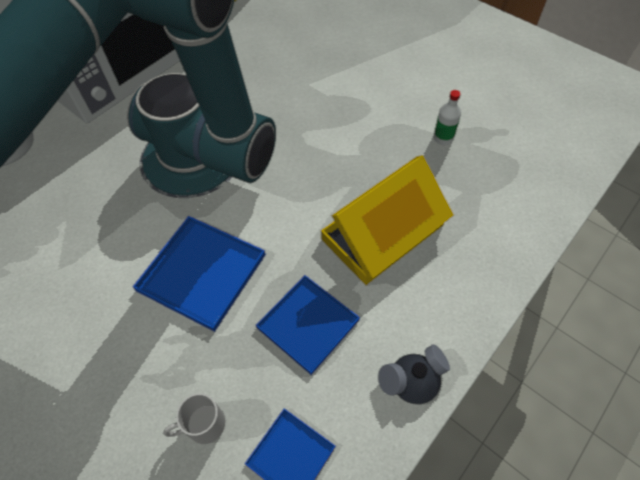

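View pics/top0.png

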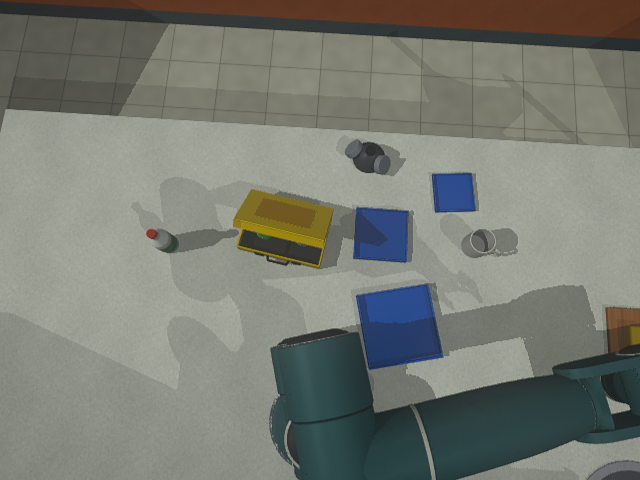

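The scene view shows the ajar yellow case at (390,220). There are three blue trays: large (200,272), middle (308,325) and small (290,450). The mug is at (200,418), the soap at (448,115), and a decoy mask at (412,378). In the top view the case is at (285,230) with a green glint at (263,236). The trays there are at (400,325), (382,235) and (453,192).

```bash
sed -i "s/^from workcell import \*/from workcell import *\nfrom scipy.spatial.transform import Rotation as Ro\ndef RM(p): return Ro.from_euler('xyz',p['rotation'],degrees=True).as_matrix()/; s/np.array(p\['rotation'\])/RM(p)/" h.py
cat > m.py <<'E'
from h import *
D={n:np.load(n+'.npz') for n in('scene','top')}
def blobs(n,lo,hi,amin=100):
    hsv=cv2.cvtColor(D[n]['im'],cv2.COLOR_BGR2HSV)
    m=cv2.inRange(hsv,lo,hi); m=cv2.morphologyEx(m,cv2.MORPH_CLOSE,np.ones((5,5)))
    return m,[c for c in cv2.findContours(m,0,2)[0] if cv2.contourArea(c)>amin]
for n in D:
    C=cloud(n,D[n]['d'])
    print(n,'counter z',np.median(C[380:400,60:100,2]) if n=='top' else np.median(C[20:40,330:360,2]))
    for c in blobs(n,(105,120,50),(125,255,255),300)[1]:
        P=np.array([onz(n,u,v,.018)[:2] for u,v in c[:,0]],np.float32)
        m=np.zeros((480,640),np.uint8);cv2.drawContours(m,[c],-1,1,-1)
        r=cv2.minAreaRect(P*1000); print(' blue px',c[:,0].mean(0).round(),'rect mm',np.round(r[0]),np.round(r[1]),round(r[2],1),'z pct',np.percentile(C[m>0][:,2],[5,50,98]).round(3))
    m,_=blobs(n,(20,120,60),(35,255,255)); P=C[(m>0)&(D[n]['d']>0)]; 
    P=P[(P[:,0]>.4)&(P[:,0]<1)&(abs(P[:,1])<.4)]
    print(' yellow',len(P),P.min(0).round(3),P.max(0).round(3))
    if n=='top':
        u0,v0,u1,v1=225,180,345,275
        print(cv2.imwrite('pics/crop1.png',cv2.resize(D[n]['im'][v0:v1,u0:u1],None,fx=6,fy=6,interpolation=2)))
        q=P[P[:,2]<.06]; r=cv2.minAreaRect((q[:,:2]*1000).astype(np.float32)); print(' case lower visible',np.round(r[0]),np.round(r[1]),r[2])
        # lid edge: foremost/top points
        L=P[P[:,2]>.1]; 
        c0=L.mean(0); w,V=np.linalg.eigh(np.cov((L-c0).T)); print(' lid plane n',V[:,0].round(3),'c',c0.round(3),w)
        m,cs=blobs(n,(45,80,30),(85,255,255),15)
        for c in cs: 
            k=c[:,0]; print(' green',k.mean(0),k.min(0),k.max(0), C[k[:,1],k[:,0]].mean(0).round(3))
E
python3 m.py
```

```text
scene counter z -0.001530027954582347
 blue px [293. 444.] rect mm [ 749. -403.] [130. 130.] 5.7 z pct [-0.     0.003  0.014]
 blue px [318. 322.] rect mm [ 590. -168.] [171. 170.] 89.7 z pct [0.    0.004 0.019]
 blue px [203. 276.] rect mm [ 301. -234.] [235. 233.] 12.9 z pct [0.001 0.005 0.025]
 yellow 8631 [ 0.449 -0.008 -0.002] [0.693 0.396 0.181]
top counter z 0.0011871117345187976
 blue px [400. 325.] rect mm [ 299. -234.] [228. 231.] 13.0 z pct [0.003 0.008 0.028]
 blue px [376. 236.] rect mm [ 586. -167.] [170. 171.] 89.5 z pct [0.001 0.006 0.023]
 blue px [452. 192.] rect mm [ 743. -400.] [127. 135.] 3.8 z pct [0.    0.006 0.018]
 yellow 4094 [ 0.463 -0.005 -0.   ] [0.69  0.292 0.184]
True
 case lower visible [561. 150.] [287. 162.] 82.05305480957031
 lid plane n [-0.543  0.096 -0.834] c [0.576 0.14  0.148] [4.75638193e-05 1.63317929e-03 6.03291068e-03]
 green [263.13333333 235.2       ] [257 233] [269 237] [0.552 0.209 0.038]
```

View pics/crop1.png

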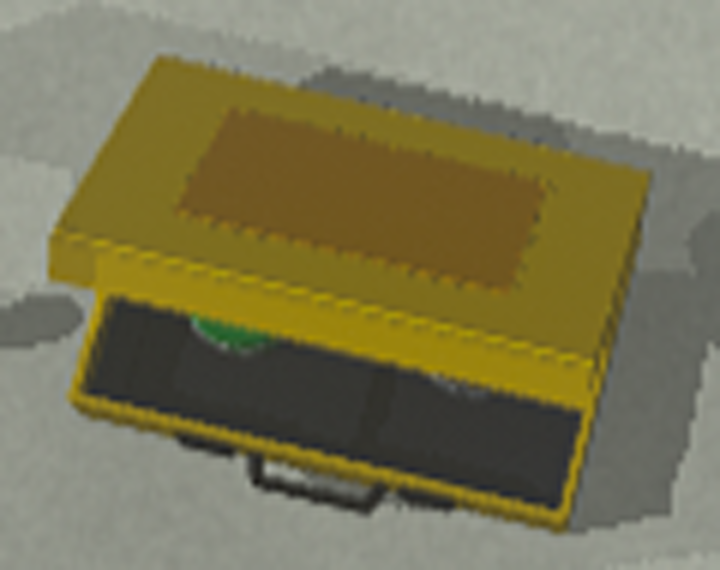

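Three trays fit "blue tray": large (400,325) at 230 mm, middle (382,235) at 170 mm and small (453,192) at 130 mm. The middle one matches the given 170 mm and lies at (0.588,-0.168), with both views agreeing. The crop confirms that the green filter is at (263,236), on the +y side. The grey one's cap shows at (301,243).

```bash
cat >> h.py <<'E'
def go(p,yaw,pitch=0):
    """shift cm / turn rad from present pose to world p, tool down at yaw (half-turn equivalents reduced)"""
    s=state(); R=Ro.from_euler('xyz',s['tool_rot'],degrees=True); T=Ro.from_euler('xyz',[180,pitch,yaw],degrees=True)
    return ((R.inv().apply(np.array(p)-s['position']))*100).round(1), (R.inv()*T).as_rotvec().round(3)
E
python3 - <<'E'
from h import *
a=onz('top',225+70/6,180+400/6,.045); b=onz('top',225+565/6,180+525/6,.045)
y=a-b; L=np.linalg.norm(y); y/=L; x=np.array([y[1],-y[0],0]); print(a,b,'L',L,'yaw',np.degrees(np.arctan2(x[1],x[0])))
ctr=(a+b)/2+x*.085; print('case ctr',ctr)
# lid top plate corners back/front
for u,v,z in((55,235,.178),(598,358,.178)): print('lid front corner',onz('top',225+u/6,180+v/6,z))
d=np.load('top.npz')['d']; C=cloud('top',d)
for u,v in((240,222),(280,231),(320,240)): print(C[v-3:v+2,u].round(3).tolist())
E
```

```text
[0.50852978 0.28760687 0.045     ] [0.45979588 0.0237124  0.045     ] L 0.2683566290572805 yaw -10.463040434976437
case ctr [0.56774947 0.14022353 0.045     ]
lid front corner [0.5646824  0.27644058 0.178     ]
lid front corner [0.52184265 0.01197535 0.178     ]
[[0.567, 0.26, 0.175], [0.564, 0.26, 0.176], [0.561, 0.26, 0.176], [0.56, 0.261, 0.168], [0.557, 0.26, 0.169]]
[[0.549, 0.143, 0.173], [0.544, 0.142, 0.181], [0.54, 0.141, 0.184], [0.539, 0.142, 0.176], [0.536, 0.141, 0.177]]
[[0.53, 0.026, 0.172], [0.526, 0.026, 0.179], [0.523, 0.025, 0.177], [0.521, 0.025, 0.173], [0.518, 0.025, 0.176]]
```

```bash
cat >> h.py <<'E'
YAW=-10.3; CTR=np.array([.567,.141,0])
def case(x,y,z): return CTR+Ro.from_euler('z',YAW,degrees=True).apply([x,y,z])
E
python3 - <<'E'
from h import *
print(case(-.085,0,.125),*go(case(-.085,0,.26),YAW))
E
```

```text
[0.48336977 0.15619819 0.125     ] [ 50.8 -67.9  -2.9] [-0.001  0.     0.485]
```

Emit:
carry_out(
  plan=[
    [-1,[50.8,-67.9,-2.9],[0,0,0.485]],
    [-1,[50.8,-67.9,-2.9],[0,0,0.485]],
    [-1,[50.8,-67.9,-2.9],[0,0,0.485]],
    [-1,[50.8,-67.9,-2.9],[0,0,0.485]],
    [-1,[50.8,-67.9,-2.9],[0,0,0.485]],
  ],
)

```text
clock: 0.6
position: [0.2854, -0.4062, 0.2395]
tool_rot: [-180.0, 0.0, -10.4]
wrist_force: [0.6, -0.4, 0.6]
width: 0.0121
grasp_force: 0.0
```

```bash
python3 -c "
from h import *
s=state();print(s['clock'],s['position'],s['tool_rot']);print(*go(case(-.085,0,.26),YAW))"
```

```text
0.6 [ 0.28540973 -0.40619635  0.23950706] [-1.79982617e+02  1.03829478e-02 -1.04433476e+01]
[  9.3 -58.9  -2. ] [-0.     0.    -0.003]
```

Emit:
carry_out(
  plan=[
    [-1,[9.3,-58.9,-2],[0,0,0]],
    [-1,[9.3,-58.9,-2],[0,0,0]],
    [-1,[9.3,-58.9,-2],[0,0,0]],
    [-1,[9.3,-58.9,-2],[0,0,0]],
    [-1,[9.3,-58.9,-2],[0,0,0]],
  ],
)

```text
clock: 1.1
position: [0.3678, -0.1704, 0.2482]
tool_rot: [180.0, -0.0, -10.4]
wrist_force: [1.1, -0.7, -0.2]
width: 0.0005
grasp_force: 0.0
```

```bash
python3 -c "
from h import *
s=state();print(s['clock'],s['position'],s['tool_rot']);print(*go(case(-.085,0,.26),YAW))"
```

```text
1.1 [ 0.36781217 -0.1703729   0.24823252] [ 1.79994698e+02 -2.28359657e-02 -1.03522171e+01]
[  5.5 -34.2  -1.2] [ 0.    -0.    -0.001]
```

Emit:
carry_out(
  plan=[
    [-1,[5.5,-34.2,-1.2],[0,0,0]],
    [-1,[5.5,-34.2,-1.2],[0,0,0]],
    [-1,[5.5,-34.2,-1.2],[0,0,0]],
    [-1,[5.5,-34.2,-1.2],[0,0,0]],
    [-1,[5.5,-34.2,-1.2],[0,0,0]],
  ],
)

```text
clock: 1.6
position: [0.4511, 0.0655, 0.257]
tool_rot: [-180.0, -0.0, -10.3]
wrist_force: [1.3, -1.0, -0.2]
width: 0.0002
grasp_force: 0.0
```

```bash
python3 -c "
from h import *
s=state();print(s['clock'],s['position'],s['tool_rot']);print(*go(case(-.085,0,.125),YAW))"
```

```text
1.6 [0.45114566 0.06553728 0.25697142] [-1.79997835e+02 -2.65325384e-02 -1.03011817e+01]
[ 1.5 -9.5 13.2] [-0. -0. -0.]
```

Emit:
carry_out(
  plan=[
    [-1,[1.5,-9.5,4],[0,0,0]],
    [-1,[1.5,-9.5,8],[0,0,0]],
    [-1,[1.5,-9.5,12],[0,0,0]],
    [-1,[1.5,-9.5,13.2],[0,0,0]],
    [-1,[1.5,-9.5,13.2],[0,0,0]],
  ],
)

```text
clock: 2.1
position: [0.481, 0.1542, 0.1207]
tool_rot: [179.8, 0.3, -10.3]
wrist_force: [-0.5, 0.8, 1.0]
width: -0.0001
grasp_force: 0.0
```

```bash
python3 -c "
from h import *
s=state();print(s['clock'],s['position'],s['tool_rot'],s['wrist_force']);im,d=grab('scene');cv2.imwrite('pics/s2.png',im[130:330,280:500].repeat(3,0).repeat(3,1))
for x,z in((-.085,.125),(-.05,.13),(-.02,.155),(.02,.178),(.05,.188),(.08,.19)): print(x,*go(case(x,0,z),YAW))"
```

```text
2.1 [0.48103817 0.15420354 0.12071071] [179.83931711   0.34788756 -10.25675691] [-0.50151912  0.75587907  0.99503529]
-0.085 [ 0.1 -0.2 -0.1] [0.001 0.003 0.   ]
-0.05 [ 3.6 -0.2 -0.6] [0.001 0.003 0.   ]
-0.02 [ 6.6 -0.2 -3.1] [0.001 0.003 0.   ]
0.02 [10.6 -0.2 -5.5] [0.001 0.003 0.   ]
0.05 [13.6 -0.2 -6.5] [0.001 0.003 0.   ]
0.08 [16.6 -0.2 -6.7] [0.001 0.003 0.   ]
```

View pics/s2.png

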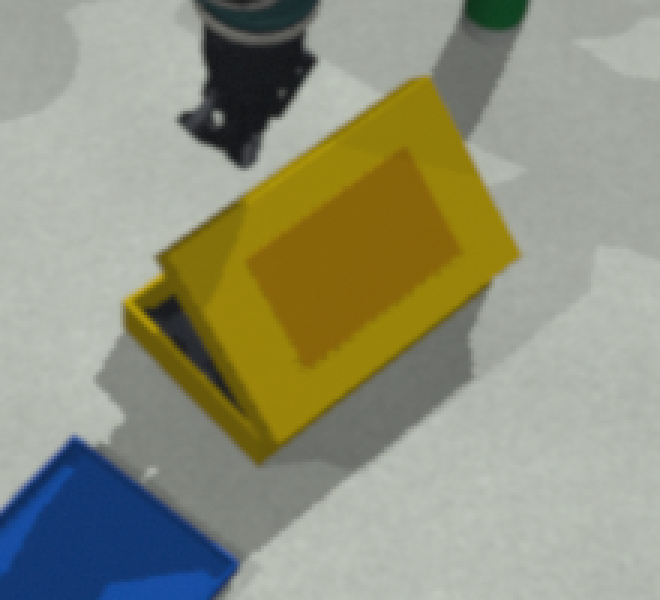

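The crop shows the lid ajar and the closed fingers at crop (240,155), in front of the lid's front edge near its middle. The finger is clear of the lid, so I'll push along the arc.

Emit:
carry_out(
  plan=[
    [-1,[2,0,-0.3],[0,0,0]],
    [-1,[3.5,0,-0.6],[0,0,0]],
    [-1,[5,0,-1.8],[0,0,0]],
    [-1,[6.5,0,-3],[0,0,0]],
    [-1,[8,0,-4],[0,0,0]],
  ],
)

```text
clock: 2.65
position: [0.5629, 0.1391, 0.1685]
tool_rot: [-179.9, -0.2, -10.4]
wrist_force: [-0.1, 1.2, -0.0]
width: 0.0001
grasp_force: 0.2
```

```bash
python3 -c "
from h import *
s=state();print(s['clock'],s['position'],s['tool_rot'],s['wrist_force'])
for x,z in ((.02,.178),(.05,.188),(.08,.19)): print(x,*go(case(x,0,z),YAW))"
```

```text
2.65 [0.56291151 0.13905516 0.16853128] [-179.92762865   -0.18099027  -10.36940036] [-0.06777774  1.22876084 -0.03197244]
0.02 [ 2.4 -0.3 -0.9] [-0.001 -0.003 -0.001]
0.05 [ 5.4 -0.3 -1.9] [-0.001 -0.003 -0.001]
0.08 [ 8.4 -0.3 -2.1] [-0.001 -0.003 -0.001]
```

Emit:
carry_out(
  plan=[
    [-1,[1.5,0,-0.7],[0,0,0]],
    [-1,[3,0,-1.2],[0,0,0]],
    [-1,[5,0,-1.8],[0,0,0]],
    [-1,[7,0,-2],[0,0,0]],
    [-1,[9,0,-2.1],[0,0,0]],
  ],
)

```text
clock: 3.15
position: [0.6516, 0.1227, 0.1894]
tool_rot: [-179.9, -0.2, -10.4]
wrist_force: [-0.7, 0.0, 0.2]
width: 0.0
grasp_force: 0.0
```

```bash
python3 -c "
from h import *
s=state();print(s['clock'],s['position'],s['tool_rot'],s['wrist_force'])
im,d=grab('top');cv2.imwrite('pics/t3.png',cv2.resize(im[150:290,200:345],None,fx=4,fy=4))
print(*go(case(-.06,0,.22),YAW))"
```

```text
3.15 [0.65156986 0.1226978  0.1894069 ] [-179.93544791   -0.19521269  -10.37067137] [-0.71085122  0.02804878  0.23687219]
[-14.8  -0.3  -3.2] [-0.001 -0.004 -0.002]
```

View pics/t3.png

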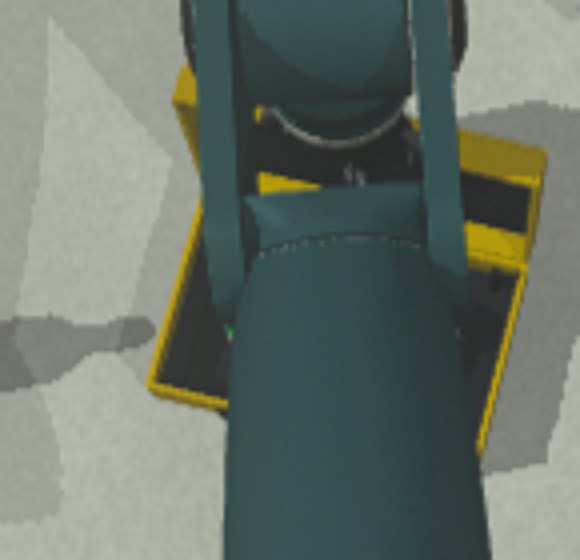

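The crop shows the lid's inside facing the camera and its rim at (545,160), so it is over past vertical. I'll withdraw to clear the view.

Emit:
carry_out(
  plan=[
    [1,[-4,0,-3],[0,0,0]],
    [1,[-9,4,-6],[0,0,0]],
    [1,[-13,9,-8],[0,0,0]],
    [1,[-14,14,-9],[0,0,0]],
    [1,[-14,19,-9],[0,0,0]],
  ],
)

```text
clock: 3.7
position: [0.4882, -0.0076, 0.2767]
tool_rot: [-180.0, -0.3, -10.3]
wrist_force: [1.0, -1.1, 0.6]
width: 0.0721
grasp_force: 0.0
```

Emit:
carry_out(
  plan=[
    [1,[0,5,0],[0,0,0]],
    [1,[0,10,0],[0,0,0]],
    [1,[0,15,0],[0,0,0]],
    [1,[0,18,0],[0,0,0]],
    [1,[0,18,0],[0,0,0]],
  ],
)

```text
clock: 4.2
position: [0.4565, -0.1872, 0.2746]
tool_rot: [179.9, -0.2, -10.6]
wrist_force: [-0.1, -0.2, -0.7]
width: 0.0853
grasp_force: 0.0
```

```bash
python3 - <<'E'
from h import *
s=state();print(s['clock'],s['position'],s['width'])
A={n:grab(n) for n in('top','scene')}
t=cv2.resize(A['top'][0][140:290,200:360],None,fx=2.5,fy=2.5); q=cv2.resize(A['scene'][0][100:320,280:500],(375,375))
cv2.imwrite('pics/c4.png',np.hstack([t,q]))
for n in A:
    hsv=cv2.cvtColor(A[n][0],cv2.COLOR_BGR2HSV); C=cloud(n,A[n][1])
    L=(C-CTR)@Ro.from_euler('z',YAW,degrees=True).as_matrix()
    inb=(abs(L[...,0])<.078)&(abs(L[...,1])<.128)&(C[...,2]>.0)&(C[...,2]<.08)
    for nm,m in(('cap',(hsv[...,1]<60)&(hsv[...,2]>90)&inb),('green',cv2.inRange(hsv,(45,80,30),(85,255,255)).astype(bool)&inb),('capz',(C[...,2]>.055)&inb)):
        k,lab,st,ce=cv2.connectedComponentsWithStats(m.astype(np.uint8))
        for i in range(1,k):
            if st[i,4]>15: print(n,nm,st[i],ce[i].round(1),'med',np.median(C[lab==i],0).round(3),'mean',C[lab==i].mean(0).round(3),'local',L[lab==i].mean(0).round(3))
    ly=cv2.inRange(hsv,(18,100,50),(35,255,255)).astype(bool)&(C[...,2]>.06)&(abs(L[...,1])<.2); print('lid',n,np.percentile(L[ly],[1,50,99],axis=0).round(3).tolist())
E
```

```text
4.2 [ 0.4564624  -0.18721238  0.27463791] 0.08525213747125325
top cap [259 219  12  14  91] [264.5 225.8] med [0.575 0.203 0.064] mean [0.578 0.204 0.063] local [-0.001  0.064  0.063]
top cap [297 226  13  14 105] [303.4 232.6] med [0.563 0.08  0.065] mean [0.564 0.08  0.063] local [ 0.008 -0.06   0.063]
top green [255 217  21  21 200] [265.6 228. ] med [0.573 0.201 0.039] mean [0.576 0.203 0.038] local [-0.002  0.063  0.038]
top green [261 222   7   7  42] [264.2 225. ] med [0.58  0.205 0.065] mean [0.58  0.205 0.065] local [0.001 0.065 0.065]
top capz [258 219  14  13 130] [264.5 225. ] med [0.579 0.204 0.065] mean [0.58  0.204 0.065] local [0.001 0.064 0.065]
top capz [298 226  12  13 127] [303.6 232. ] med [0.565 0.08  0.066] mean [0.565 0.08  0.066] local [ 0.009 -0.061  0.066]
lid top [[0.096, -0.132, 0.069], [0.158, 0.007, 0.198], [0.177, 0.137, 0.208]]
scene cap [395 199  17  18 202] [402.2 207.9] med [0.584 0.196 0.061] mean [0.582 0.202 0.055] local [0.004 0.063 0.055]
scene cap [391 220  17   6  22] [398.8 223.7] med [0.595 0.174 0.024] mean [0.594 0.176 0.024] local [0.02  0.04  0.024]
scene cap [359 227  18  19 244] [367.3 236.2] med [0.568 0.075 0.062] mean [0.566 0.079 0.056] local [ 0.01  -0.061  0.056]
scene green [388 202  29  22 298] [401.4 214.8] med [0.592 0.192 0.036] mean [0.586 0.197 0.034] local [0.009 0.058 0.034]
scene green [399 202   9   7  44] [402.9 204.6] med [0.581 0.206 0.064] mean [0.58  0.205 0.064] local [0.002 0.066 0.064]
scene green [391 223  19   5  23] [399.7 225.9] med [0.597 0.177 0.012] mean [0.597 0.179 0.013] local [0.022 0.043 0.013]
scene capz [395 199  16  15 188] [402.3 206. ] med [0.581 0.202 0.063] mean [0.581 0.202 0.063] local [0.003 0.063 0.063]
scene capz [359 228  17  16 202] [367.2 235. ] med [0.566 0.078 0.063] mean [0.567 0.078 0.063] local [ 0.011 -0.062  0.063]
lid scene [[0.104, -0.133, 0.067], [0.16, -0.033, 0.196], [0.177, 0.134, 0.204]]
```

View pics/c4.png

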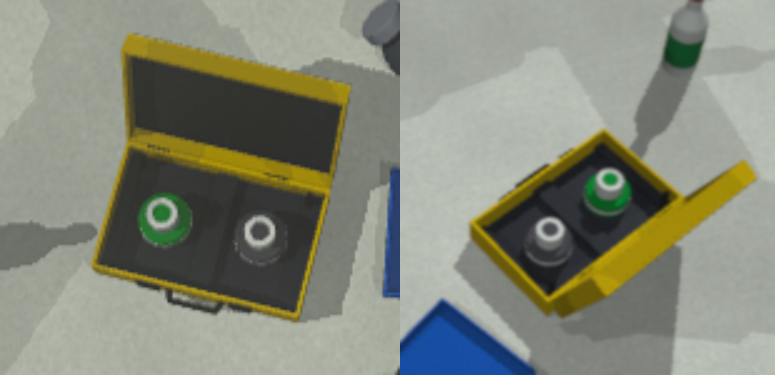

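The crop shows the lid leaning back, stably open. The green filter is at crop (163,215) left and (608,190) right; the grey one is at (258,235). Both views put the green cap at (0.580,0.203) with its top at z = 0.064, which matches the text.

```bash
python3 -c "
from h import *
print(*go([.580,.203,.14],YAW))"
```

```text
[  5.  -40.3  13.4] [ 0.    -0.002 -0.003]
```

Emit:
carry_out(
  plan=[
    [1,[0.6,-5,1],[0,0,0]],
    [1,[1.2,-10,2],[0,0,0]],
    [1,[1.8,-15,3],[0,0,0]],
    [1,[2.4,-20,5],[0,0,0]],
    [1,[3,-25,7],[0,0,0]],
  ],
)

```text
clock: 4.8
position: [0.5287, 0.0491, 0.2078]
tool_rot: [-180.0, -0.1, -10.2]
wrist_force: [-0.2, -0.9, 0.0]
width: 0.0854
grasp_force: 0.0
```

```bash
python3 -c "
from h import *
print(*go([.580,.203,.12],YAW))"
```

```text
[  2.3 -16.    8.8] [-0.001 -0.003  0.001]
```

Emit:
carry_out(
  plan=[
    [1,[0.8,-5,2.5],[0,0,0]],
    [1,[1.6,-10,5],[0,0,0]],
    [1,[2.3,-14,7.5],[0,0,0]],
    [1,[2.3,-16,8.8],[0,0,0]],
    [1,[2.3,-16,8.8],[0,0,0]],
  ],
)

```text
clock: 5.3
position: [0.5787, 0.2032, 0.1164]
tool_rot: [180.0, 0.2, -10.1]
wrist_force: [0.2, -0.2, 0.9]
width: 0.0855
grasp_force: 0.0
```

Emit:
carry_out(
  plan=[
    [1,[0,0,0],[0,0,0]],
    [1,[0,0,0],[0,0,0]],
  ],
)

```text
clock: 5.5
position: [0.5799, 0.1993, 0.1202]
tool_rot: [-180.0, -0.1, -10.3]
wrist_force: [0.2, -0.6, 0.2]
width: 0.0856
grasp_force: 0.0
```

```bash
python3 -c "
from h import *
print(*go([.580,.203,.040],YAW))"
```

```text
[-0.1 -0.4  8. ] [-0.001 -0.002 -0.   ]
```

Emit:
carry_out(
  plan=[
    [1,[0,-0.4,2.5],[0,0,0]],
    [1,[0,-0.4,5],[0,0,0]],
    [1,[0,-0.4,7],[0,0,0]],
    [1,[0,-0.4,8],[0,0,0]],
    [1,[0,-0.4,8],[0,0,0]],
  ],
)

```text
clock: 6.0
position: [0.5803, 0.2025, 0.0385]
tool_rot: [180.0, 0.0, -10.4]
wrist_force: [-0.5, -0.1, 1.0]
width: 0.0856
grasp_force: 0.0
```

Emit:
carry_out(
  plan=[
    [-1,[0,0,0],[0,0,0]],
    [-1,[0,0,0],[0,0,0]],
    [-1,[0,0,0],[0,0,0]],
    [-1,[0,0,0],[0,0,0]],
    [-1,[0,0,0],[0,0,0]],
  ],
)

```text
clock: 6.5
position: [0.5812, 0.2033, 0.04]
tool_rot: [-180.0, -0.1, -10.3]
wrist_force: [-0.5, -0.9, 6.7]
width: 0.0382
grasp_force: 60.4
```

Emit:
carry_out(
  plan=[
    [-1,[0,0,-1],[0,0,0]],
    [-1,[0,0,-3],[0,0,0]],
    [-1,[0,0,-6],[0,0,0]],
    [-1,[0,0,-10],[0,0,0]],
    [-1,[0,0,-13],[0,0,0]],
  ],
)

```text
clock: 7.0
position: [0.5807, 0.2031, 0.1718]
tool_rot: [-180.0, -0.1, -10.3]
wrist_force: [1.0, -1.1, -0.7]
width: 0.0381
grasp_force: 60.3
```

```bash
python3 - <<'E'
from h import *
s=state();print(s['clock'],s['position'],s['width'],s['grasp_force'],s['wrist_force'])
im,d=grab('scene');cv2.imwrite('pics/s5.png',cv2.resize(im[80:330,280:530],None,fx=2,fy=2))
print(*go([.588,-.168,.16],YAW))
E
```

```text
7.0 [0.5806774  0.20312914 0.17183186] 0.038097558219418154 60.322773456573486 [ 0.97864564 -1.13268207 -0.70724513]
[ 7.2 36.5  1.6] [-0.003 -0.007 -0.   ]
```

View pics/s5.png

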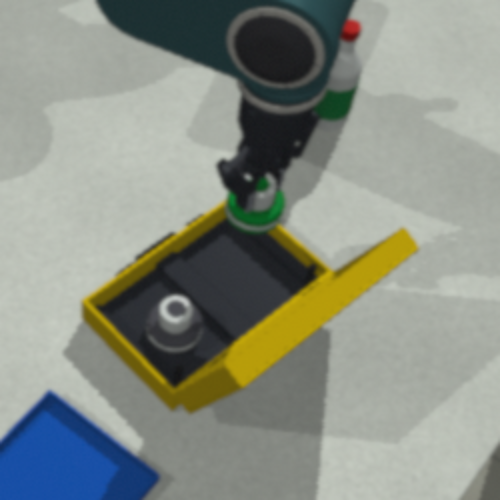

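The crop shows the green filter hanging upright in the gripper at (255,205), the grey one still in the case at (175,318), and the lid still open.

Emit:
carry_out(
  plan=[
    [-1,[0,3,0],[0,0,0]],
    [-1,[0,7,0],[0,0,0]],
    [-1,[0.5,11,0],[0,0,0]],
    [-1,[1,15,0],[0,0,0]],
    [-1,[2,19,0],[0,0,0]],
  ],
)

```text
clock: 7.55
position: [0.5656, 0.0112, 0.1694]
tool_rot: [-180.0, -0.0, -10.3]
wrist_force: [0.7, 1.1, -0.9]
width: 0.038
grasp_force: 60.4
```

Emit:
carry_out(
  plan=[
    [-1,[1.5,4,0],[0,0,0]],
    [-1,[3,8,0.5],[0,0,0]],
    [-1,[4.5,12,1.2],[0,0,0]],
    [-1,[5.2,15.5,1.6],[0,0,0]],
    [-1,[5.2,17.5,1.6],[0,0,0]],
  ],
)

```text
clock: 8.05
position: [0.5857, -0.1715, 0.1521]
tool_rot: [180.0, 0.1, -10.4]
wrist_force: [-0.3, -0.2, -1.3]
width: 0.0382
grasp_force: 60.5
```

Emit:
carry_out(
  plan=[
    [-1,[0,0,0],[0,0,0]],
    [-1,[0,0,0],[0,0,0]],
  ],
)

```text
clock: 8.25
position: [0.5859, -0.1689, 0.1529]
tool_rot: [-180.0, -0.0, -10.4]
wrist_force: [0.2, 1.4, -0.9]
width: 0.0385
grasp_force: 60.5
```

```bash
python3 - <<'E'
from h import *
s=state();print(s['clock'],s['position'],s['width'],s['wrist_force'])
ims={n:grab(n) for n in('scene','top')}
print(*go([.588,-.168,.036],YAW))
for n,(im,d) in ims.items():
    C=cloud(n,d); g=cv2.inRange(cv2.cvtColor(im,cv2.COLOR_BGR2HSV),(45,80,30),(85,255,255)).astype(bool)&(abs(C[...,1]+.168)<.08)&(abs(C[...,0]-.588)<.08)
    if g.sum()>5: print(n,g.sum(),np.percentile(C[g],[2,50,98],axis=0).round(3).tolist())
E
```

```text
8.25 [ 0.58590781 -0.16892684  0.15292641] 0.03853306550517208 [ 0.20416731  1.37657325 -0.88020196]
[ 0.2 -0.  11.7] [-0. -0.  0.]
scene 353 [[0.579, -0.202, 0.142], [0.603, -0.177, 0.15], [0.617, -0.143, 0.231]]
top 68 [[0.563, -0.197, 0.149], [0.576, -0.166, 0.154], [0.589, -0.135, 0.183]]
```

Emit:
carry_out(
  plan=[
    [-1,[0,0,3],[0,0,0]],
    [-1,[0.2,0,6],[0,0,0]],
    [-1,[0.2,0,8.5],[0,0,0]],
    [-1,[0.2,0,10.2],[0,0,0]],
    [-1,[0.2,0,11],[0,0,0]],
  ],
)

```text
clock: 8.85
position: [0.5876, -0.1684, 0.0413]
tool_rot: [-180.0, 0.1, -10.3]
wrist_force: [-0.2, -0.3, -1.8]
width: 0.0381
grasp_force: 60.5
```

Emit:
carry_out(
  plan=[
    [-1,[0,0,0.1],[0,0,0]],
    [-1,[0,0,0.3],[0,0,0]],
    [-1,[0,0,0.4],[0,0,0]],
    [-1,[0,0,0.5],[0,0,0]],
    [-1,[0,0,0.5],[0,0,0]],
  ],
)

```text
clock: 9.35
position: [0.5881, -0.1694, 0.038]
tool_rot: [180.0, -0.0, -10.3]
wrist_force: [-0.2, 1.5, -1.8]
width: 0.0382
grasp_force: 60.5
```

Emit:
carry_out(
  plan=[
    [-1,[0,0,0.1],[0,0,0]],
    [-1,[0,0,0.2],[0,0,0]],
    [-1,[0,0,0.3],[0,0,0]],
    [-1,[0,0,0.3],[0,0,0]],
  ],
)

```text
clock: 9.75
position: [0.5878, -0.1693, 0.0344]
tool_rot: [-180.0, 0.0, -10.3]
wrist_force: [-0.3, -0.3, -1.8]
width: 0.0381
grasp_force: 60.5
```

Emit:
carry_out(
  plan=[
    [-1,[0,0,0.05],[0,0,0]],
    [-1,[0,0,0.1],[0,0,0]],
    [-1,[0,0,0.1],[0,0,0]],
    [-1,[0,0,0.1],[0,0,0]],
  ],
)

```text
clock: 10.15
position: [0.588, -0.1693, 0.0341]
tool_rot: [180.0, -0.0, -10.3]
wrist_force: [-3.6, 0.7, 5.9]
width: 0.0381
grasp_force: 61.0
```

Contact, at a light force. I'll release it.

Emit:
carry_out(
  plan=[
    [0,[0,0,-0.1],[0,0,0]],
    [0.3,[0,0,-0.1],[0,0,0]],
    [1,[0,0,-0.1],[0,0,0]],
    [1,[0,0,-0.1],[0,0,0]],
    [1,[0,0,-0.1],[0,0,0]],
  ],
)

```text
clock: 10.65
position: [0.5879, -0.1693, 0.0346]
tool_rot: [-180.0, 0.0, -10.3]
wrist_force: [0.3, 0.1, -0.4]
width: 0.0854
grasp_force: 0.0
```

Emit:
carry_out(
  plan=[
    [1,[0,0,-1],[0,0,0]],
    [1,[0,0,-3],[0,0,0]],
    [1,[0,0,-6],[0,0,0]],
    [1,[0,0,-10],[0,0,0]],
    [1,[0,0,-14],[0,0,0]],
  ],
)

```text
clock: 11.15
position: [0.5876, -0.1692, 0.1767]
tool_rot: [-180.0, 0.0, -10.3]
wrist_force: [0.4, -0.5, 0.1]
width: 0.0854
grasp_force: 0.0
```

Emit:
carry_out(
  plan=[
    [1,[-4,0,-2],[0,0,0]],
    [1,[-8,4,-4],[0,0,0]],
    [1,[-11,8,-5],[0,0,0]],
    [1,[-14,12,-5],[0,0,0]],
    [1,[-14,12,-5],[0,0,0]],
  ],
)

```text
clock: 11.65
position: [0.426, -0.2645, 0.2264]
tool_rot: [179.9, -0.1, -10.5]
wrist_force: [0.6, -0.2, 0.3]
width: 0.0859
grasp_force: 0.0
```

```bash
python3 - <<'E'
from h import *
s=state();print(s['clock'],s['position'],s['width'],s['wrist_force'])
im={n:grab(n) for n in('scene','top')}
cv2.imwrite('pics/f.png',np.hstack([cv2.resize(im['scene'][0][90:450,150:510],(400,400)),cv2.resize(im['top'][0][140:340,220:420],(400,400))]))
for n,(i,d) in im.items():
    C=cloud(n,d); m=(abs(C[...,1]+.168)<.06)&(abs(C[...,0]-.588)<.06)&(C[...,2]>.049)&(C[...,2]<.1)
    if m.sum(): print(n,m.sum(),np.median(C[m],0).round(3),np.ptp(C[m],axis=0).round(3))
E
```

```text
11.65 [ 0.42603979 -0.26448307  0.22642347] 0.08594817601151 [ 0.62255431 -0.21037331  0.34247573]
scene 253 [ 0.588 -0.171  0.057] [0.04  0.04  0.014]
top 131 [ 0.587 -0.169  0.059] [0.038 0.039 0.017]
```

View pics/f.png

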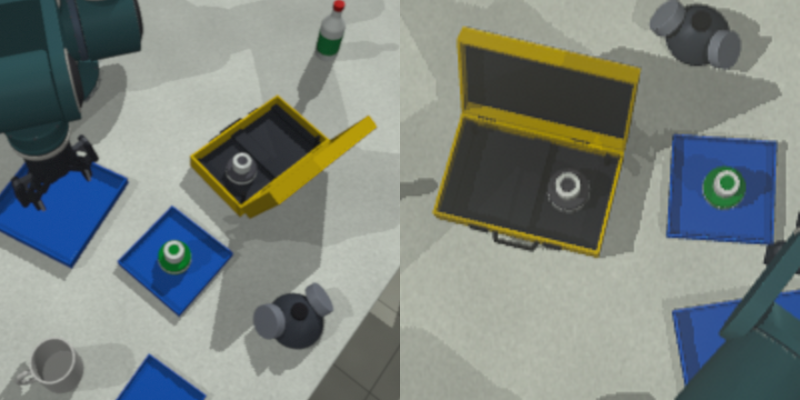

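The final view shows the green filter upright in the middle tray at (175,255) left and (725,187) right. The lid is open, the grey filter is in the case, and the mug and soap are undisturbed.

```bash
python3 -c "
from workcell import *
print(job_done())"
```

```text
the job is handed in; nothing more can be done
None
```

The job is handed in: the lid stays open by itself, the green filter stands upright, cap up, in the middle-sized blue tray, and the grey filter, mug and soap bottle are where they were.

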